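# Jack up the sine plate and hold it

### The arm

A 6-joint arm with a two-finger parallel gripper is mounted at the origin on the work surface. World frame = base frame: x ahead of the robot, y to its left, z up, the work surface at z = 0. Lengths are in mm, angles in rad, forces in N, time in s.
With the tool pointing down it reaches from about 250 to 775 mm from the base axis. Payload 8.9 kg.
Tool frame: the origin (TCP) lies at the very end of the fingers, on their centre line; the grasp point (between the pads) lies 19 mm behind it (robot.tcp_to_grasp is the z of the grasp point in the tool frame, in mm); z points along the fingers, y is the direction in which the jaws open and shut (so a half turn about z gives the same grasp; the last joint's range is limited). The gripper opens to 85 mm and grips with 20 to 120 N. Pads are 22 mm wide; open, the fingers measure 114 mm over their backs; the gripper's body (76 mm by 85 mm) begins 54 mm behind the grasp point. The pads swing forward as they close: fully open they stand 13 mm farther back than shut.
Start: joints at [1.073, 0.291, -0.153, 1.127, 0, 1.431], TCP at [184.348, 491.568, 231.305] pointing down, gripper open.
Joint ranges: [-2.52, 2.52], [-0.91, 1.74], [-1.3, 1.37], [-1.96, 2.02], [-1.52, 1.47], [-3.14, 3.14]. Speed limits (rad/s): [2.22, 2.22, 2.79, 3.14, 3.14, 3.14].

### API

Orientations are given as a rotation vector (axis times angle).
In Python, from rig import robot, imaging, hand_in gives the robot as it stands.
- The arm moves only by the tool apply_moves, never from a script. Its argument "series" is one flat list of numbers, 6 for each row, row after row: the shift along the tool's x, y, z as a fraction of full scale, then the turn, a rotation vector about the tool's x, y, z as a fraction of full scale. A call has 1 to 8 rows; each row is the pose to reach, as a shift and turn from the pose commanded when the call began, along the tool's axes at that moment, turning the shorter way round; what a row does not reach only later rows make up. Full scale, the value 1, is 0.2 m for a shift and 2 pi rad for a turn. A row lasts 1/12 s, in which the tool goes at most 41.7 mm and 7.16 degrees, less where a joint would pass 70% of its speed; a pose out of reach is approached as far as the arm can. A call with a number of a shift or a turn outside -1 to 1 is refused whole. A call with a gripper value outside its range is refused whole. "jaw" is the gripper's target within -1 to 1 (fully open at 1, half-way at 0, shut at -1), set as the call begins (left out, the last holds). The fingers move at their own pace and stop on an object; the grip force is fixed at half the most. Time passes only in rows, so rows that repeat a pose let the fingers close. It gives the time, the measured TCP pose, the force and the opening at its end, in the units of the state.
- robot.sense(): the state, without advancing time (a new reading comes with each control period).
- imaging.get_image(name): name is "side" or "top" or "wrist"; returns the picture (420x560x3 uint8, blue, green, red); there is no depth.
- imaging.calibration(name): a dict with "mtx" (3x3 intrinsics, pixels), "camera_from_world" (4x4, takes a point from world to camera coordinates). Camera axes: x right, y up, looking along -z (the intrinsics and any distortion apply to the point x, -y, -z); pixel columns grow to the right and rows downward; lengths in mm; the calibration is good to about 2 mm. The wrist camera is an equidistant fisheye: a pixel r from the principal point sees the ray r / f radians off the axis. A picture is of the moment at which its call begins: read the wrist's pose just before it. calibration takes no time and is no camera call; for the wrist camera it gives the pose at the moment of the call.
- hand_in(): hands the job in, once; it reports no verdict.
The state is a dict: "t": time; "joint_pos": joint angles; "joint_vel": joint speeds; "joint_efforts": joint torques, N m; "eef_pos": TCP position; "ee_rot": TCP orientation; "wrist_force": force on the tool from outside, world axes, zero at the start; "moment": the same for the moment, N m; "grip_width": finger opening in mm.
Only numpy, scipy, OpenCV 4.12 (cv2) and the standard library are available. Lean on these libraries where they do the work, as an engineer would, in place of code of your own. Each camera call takes 0.05 s, during which the arm holds its last target.

### The job

Set the small lever jack on the bench with its round saddle centred under the marked lift point of the hinged sine plate: the lug that carries the round boss, not the plain lug beside it. Pump the jack's handle once all the way down so that the plate rises, let the handle come all the way back up so that the plate settles, then press the handle all the way down again and finish while holding it down, with the plate carried by the jack alone. Leave the other tools on the bench where they lie.

Things in the scene. Friction and masses are not known exactly. Their poses are not given: they have to be found in the camera images.
- jack: Loose dark steel lever jack, about 0.85 kg. Origin: on its underside, straight below the handle pivot; z up, +x towards the saddle, handle reaching to -x. Base plate 10 mm thick, x from -140 to +75 mm, y from -32 to +32 mm. A round ram housing 40 mm across, 36 mm tall, stands at x = +50 mm under the saddle. Centre of mass near the origin's vertical.
- jack_grip (a point): Where to grip the jack: inside the block made by its two upright cheeks, 45 mm straight above the jack's origin. The block is 36 mm wide (jack y, grip across this), 40 mm long (x) and stands from the base plate (10 mm) up to 64 mm; the handle pivot runs through it at 50 mm.
- saddle_top (a point): Centre of the flat top of the jack's round steel saddle (32 mm across), 50 mm ahead (+x) of the jack's origin; 48 mm above the jack's underside with the handle up, 76 mm with the handle fully down.
- pump_handle (a joint): Handle angle, rad: 0 = up (sloping up 0.36 rad to its end; a spring returns it there when let go), growing as it is pressed down to a stop at 0.56 (sloping down 0.20 rad). It turns about the jack's y axis, 50 mm above its underside. The saddle follows it both ways, 50 mm per rad; nothing latches. Pressing the pad takes 2 N at the top, 7 to 11 N at the bottom with the plate on it.
- handle_pad (a point): Centre of the upper face of the flat black rubber pad (52 x 42 x 10 mm, long side along the handle) at the handle's end, where one presses. It moves with the handle: 112 mm out along the handle from the pivot and 6 mm above its centre line; 95 mm above the jack's underside with the handle up, 34 mm with it fully down.
- sine_base: Steel base of the sine plate, fixed on the bench. Origin: on the bench. x from -115 to +70 mm, y from -75 to +75 mm, 30 mm tall; z up, +x points from the hinge to the plate's free end (where the jack goes).
- sine_plate: Hinged aluminium plate, 205 x 150 mm, top 75 mm above the bench, with a clamped workpiece (to 118 mm, hinge side). Origin on the hinge axis, 100 mm to -x of the base's origin, 50 mm up; axes as the base's when down. It juts out to +100 mm from the base's origin; two lugs, 40 mm wide, 62 to 74 mm above the bench, reach to +145 mm, centred 45 mm to either side. Fully jacked it tilts about 0.09 rad.
- lift_point (a point): Marked lift point: centre of the lower face of the round pad (24 mm across) under the lug on the +y side; 125 mm to +x and 45 mm to +y of the base's origin, 56 mm above the bench with the plate down. Straight above it the lug's upper face carries a round boss, 26 mm across, 5 mm high (top at 79 mm); the other lug is plain. It moves with the plate.
- collet: Bystander: a steel spring collet, a cone 33 mm across and 34 mm tall; origin at the middle of its underside. Leave it where it lies.
- setup_block: Bystander: a steel 50 x 75 x 25 mm setup block with three holes; origin at the middle of its underside. Leave it where it lies.
- spanner: Bystander: a 170 mm steel spanner lying flat; origin at the middle of its underside. Leave it where it lies.
- screwdriver: Bystander: a 180 mm screwdriver with a black handle, lying flat; origin at the middle of its underside. Leave it where it lies.
- boring_bar: Bystander: a dark square-shank boring bar, 120 x 20 x 20 mm; origin at the middle of its underside. Leave it where it lies.
- turret_block: Bystander: a black turret tool block, 70 x 90 x 60 mm; origin at the middle of its underside. Leave it where it lies.
Mind the look-alikes: they are no part of the job. Leave any blue look-alike of the jack alone.

How it is judged:
By the outcome, as a careful person would: the job done as asked, in the order asked, and still so for the second after the job is handed in, while the arm keeps its last pose, push and grip.
It also fails if it takes over 58 s, if anything falls off the work surface, if the arm or the gripper's body presses on something with over 40 N, if the wrist force passes 120 N, or if a joint passes its speed limit or range.

## Working session

There is one attempt and no reset: what is moved stays moved. The work goes in short steps, Python scripts to look and compute and a tool call to move; the robot and the scene stay as the last step left them, time stands still between calls to the robot, and variables do not carry over. Pictures are saved under pics/ and viewed, and the job is handed in when it is done.

Besides the shell and the picture viewer there is one more tool, called after "Emit:" by a JSON object that holds its "api" and its "payload". apply_moves: Moves the arm, as the interface text tells. Its arguments: {"type":"object","properties":{"series":{"type":"array"},"jaw":{"type":"number"}},"required":["series"]}

```bash
mkdir -p pics; ls; python3 - <<'E'
from rig import robot, imaging
import cv2
print(robot.sense())
for n in ["side","top","wrist"]:
    c=imaging.calibration(n); print(n,c)
    cv2.imwrite(f"pics/{n}0.png",imaging.get_image(n))
E
```

```text
pics
{'t': 0.0, 'joint_pos': array([ 1.07267469e+00,  2.91259778e-01, -1.54092977e-01,  1.12672530e+00,
        1.10973837e-06,  1.43152558e+00]), 'joint_vel': array([-0.00070674, -0.00084759,  0.00020542, -0.00174152,  0.00109148,
        0.00123583]), 'joint_efforts': array([ 1.64876008e-03, -5.37136853e+01,  3.31375229e+01,  1.57133129e-02,
       -1.56792653e-04,  3.58620440e-06]), 'eef_pos': array([184.15328701, 491.1830891 , 230.75541388]), 'ee_rot': array([-5.6059007e-01, -3.0907620e+00,  1.9111657e-03]), 'wrist_force': array([ 0.00827238, -0.01521411,  0.65668633]), 'moment': array([ 0.02177244, -0.00920209,  0.00918328]), 'grip_width': 85.24319837221677}
side {'mtx': array([[516.83575747,   0.        , 280.91218445],
       [  0.        , 516.83575747, 220.17558477],
       [  0.        ,   0.        ,   1.        ]]), 'camera_from_world': array([[ 8.00515613e-01, -5.99287135e-01, -5.44827370e-03,
        -3.75843878e+02],
       [ 3.49436603e-01,  4.59346081e-01,  8.16636540e-01,
        -2.29381893e+02],
       [-4.86897129e-01, -6.55634126e-01,  5.77126570e-01,
        -1
[... 464 characters left out ...]
    [-1.26865799e-01,  1.09209722e-03,  9.91919289e-01,
        -1.19684345e+03],
       [ 0.00000000e+00,  0.00000000e+00,  0.00000000e+00,
         1.00000000e+00]])}
wrist {'mtx': array([[325.1922621 ,   0.        , 277.00585743],
       [  0.        , 325.1922621 , 206.34557878],
       [  0.        ,   0.        ,   1.        ]]), 'camera_from_world': array([[ 3.50256295e-01,  9.36653579e-01, -7.75214629e-04,
        -5.24264760e+02],
       [-8.91301486e-01,  3.33042491e-01, -3.07675739e-01,
         4.05347932e+01],
       [-2.87927403e-01,  1.08456314e-01,  9.51490956e-01,
        -3.79142274e+02],
       [ 0.00000000e+00,  0.00000000e+00,  0.00000000e+00,
         1.00000000e+00]])}
```

View pics/side0.png

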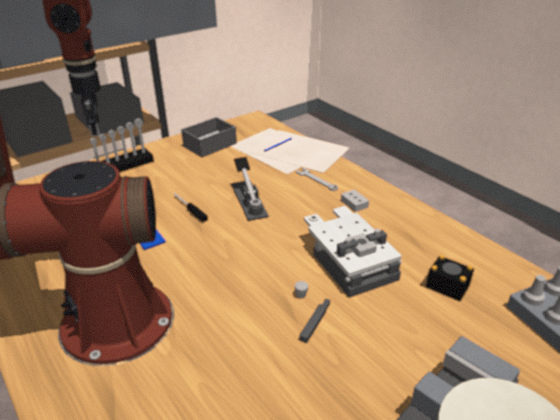

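View pics/top0.png

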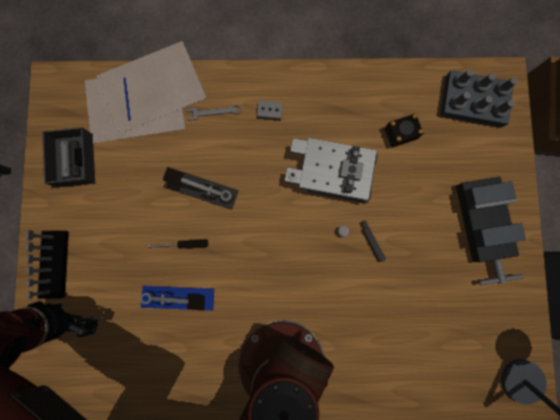

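View pics/wrist0.png

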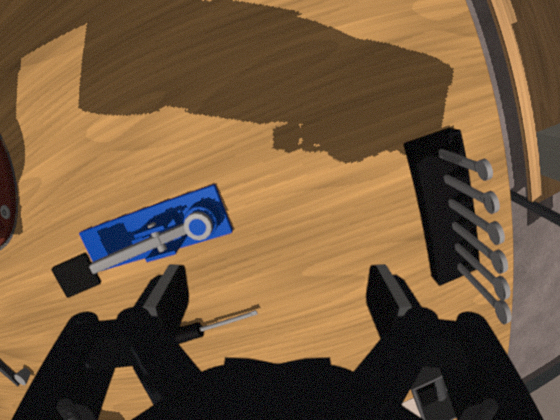

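```bash
cat > h.py <<'E'
import numpy as np, cv2
from rig import robot, imaging
def ray(n,uv,c=None):
    c=c or imaging.calibration(n); T=c["camera_from_world"];K=c["mtx"]
    x=(uv[0]-K[0,2])/K[0,0]; y=(uv[1]-K[1,2])/K[1,1]
    if n=="wrist":
        r=np.hypot(x,y); s=np.sin(r)/r; d=np.array([x*s,-y*s,-np.cos(r)])
    else: d=np.array([x,-y,-1.])
    R=T[:3,:3]; return -R.T@T[:3,3], R.T@d
def onz(n,uv,z,c=None):
    o,d=ray(n,uv,c); return o+d*(z-o[2])/d[2]
def proj(n,p,c=None):
    c=c or imaging.calibration(n); T=c["camera_from_world"];K=c["mtx"]
    q=T[:3,:3]@np.asarray(p,float)+T[:3,3]; a=np.array([q[0],-q[1],-q[2]])
    if n=="wrist":
        r=np.hypot(a[0],a[1]); th=np.arctan2(r,a[2]); a=np.array([a[0]/r*th,a[1]/r*th,1])
    else: a=a/a[2]
    return K[:2,:2]@a[:2]+K[:2,2]
def crop(img,x0,y0,x1,y1,s,fn):
    cv2.imwrite(fn,cv2.resize(img[y0:y1,x0:x1],None,fx=s,fy=s,interpolation=cv2.INTER_CUBIC))
E
python3 - <<'E'
from h import *
t=cv2.imread("pics/top0.png"); s=cv2.imread("pics/side0.png")
t2=cv2.convertScaleAbs(t,alpha=2)
crop(t2,155,125,385,215,3.4,"pics/ct.png")
crop(s,220,140,420,300,4,"pics/cs.png")
E
```

```text
(no output)
```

View pics/ct.png

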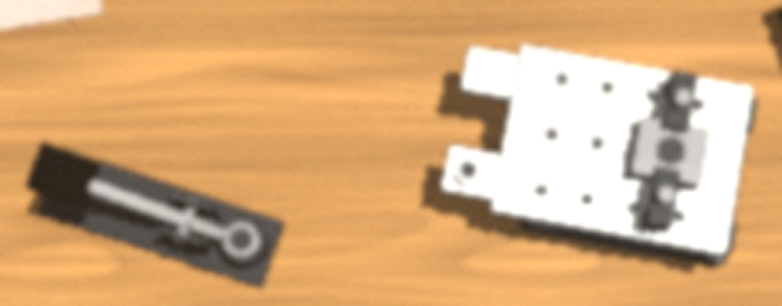

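View pics/cs.png

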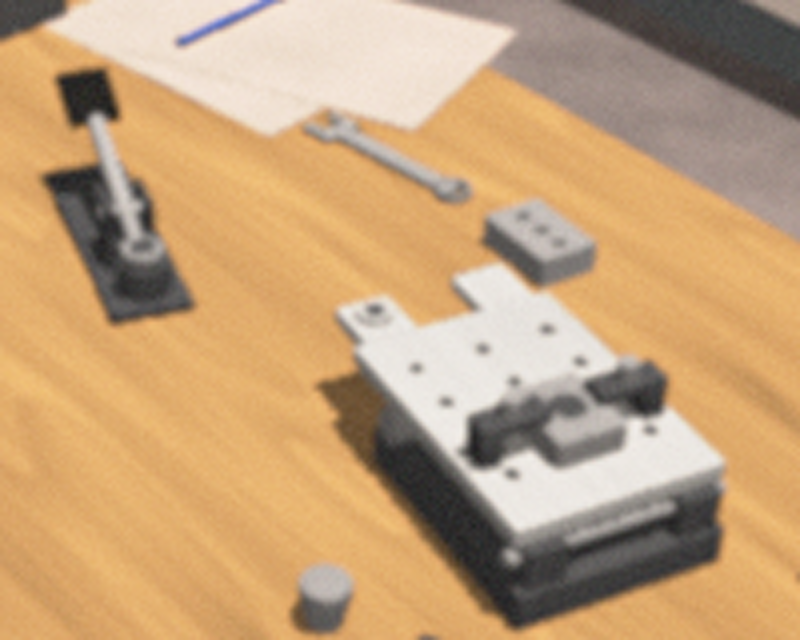

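```bash
python3 - <<'E'
from h import *
print("saddle",onz("top",(225.9,195.6),48),onz("side",(255.8,201.0),48))
print("boss",onz("top",(292.6,174.7),79),onz("side",(314,217.7),79))
t=cv2.imread("pics/top0.png").astype(int)
# jack dark mask: bounds
g=t.max(2); sat=t.max(2)-t.min(2)
m=((sat<25)&(t[...,2]<140)).astype(np.uint8); w=np.zeros_like(m); w[160:212,160:242]=m[160:212,160:242]
cs,_=cv2.findContours(w,0,2); c=max(cs,key=cv2.contourArea); r=cv2.minAreaRect(c); b=cv2.boxPoints(r); print(r,b.tolist())
for p in b: print(onz("top",p,10))
# plate: bright
m=((sat<40)&(t.min(2)>95)).astype(np.uint8); w=np.zeros_like(m); w[130:206,283:380]=m[130:206,283:380]
cs,_=cv2.findContours(w,0,2); c=max(cs,key=cv2.contourArea); r=cv2.minAreaRect(c);print(r,cv2.contourArea(c))
b=cv2.boxPoints(r)
P=np.array([onz("top",p,75)for p in b]); print(P)
a=cv2.approxPolyDP(c,2.5,True)[:,0]; 
for p in a: print(p,onz("top",p,75)[:2].round(1))
E
```

```text
saddle [494.88795795 159.9497658   48.        ] [496.6156884  157.97733224  48.        ]
boss [549.85708182 -38.05023799  79.        ] [547.98461615 -43.53549722  79.        ]
((199.20001220703125, 187.89999389648438), (74.31351470947266, 19.922348022460938), 18.434947967529297) [[160.80001831054688, 185.59999084472656], [167.10000610351562, 166.6999969482422], [237.60000610351562, 190.1999969482422], [231.30001831054688, 209.09999084472656]]
[533.65690336 365.23310834  10.        ]
[592.76176063 347.27295793  10.        ]
[516.85929996 128.93282351  10.        ]
[458.64066073 148.05142408  10.        ]
((330.5984191894531, 166.78814697265625), (85.69894409179688, 49.89348220825195), 10.885527610778809) 3046.0
[[ 525.72036909  -12.18504697   75.        ]
 [ 672.66195335  -41.91503299   75.        ]
 [ 620.91912214 -289.18448332   75.        ]
 [ 475.52740467 -255.80362433   75.        ]]
[293 139] [658. -41.]
[291 150] [624.7 -34.6]
[303 152] [618.3 -69.9]
[305 159] [597.2 -75.4]
[302 170] [564.4 -65.9]
[287 168] [570.8 -22.1]
[286 180] [535.1 -18.7]
[304 187] [513.9 -70.9]
[368 198] [ 479.6 -256.1]
[375 150] [ 622.1 -282.2]
[360 148] [ 628.7 -238.2]
[362 155] [ 607.5 -243.3]
[358 158] [ 598.6 -231.2]
[355 173] [ 553.8 -220.9]
[360 179] [ 535.8 -234.9]
[350 181] [ 530.2 -205.5]
[356 189] [ 506.4 -222.1]
[343 194] [ 492.1 -183.8]
[339 186] [ 515.7 -172.9]
[342 178] [ 539.3 -182.4]
[337 176] [ 545.4 -167.9]
[343 160] [ 593. -187.]
[342 174] [ 551.2 -182.7]
[346 174] [ 551.1 -194.4]
[349 164] [ 580.8 -204.2]
[345 160] [ 593.  -192.8]
[345 152] [ 617.  -193.6]
[351 146] [ 635.  -211.9]
[310 138] [660.6 -91.4]
[307 141] [651.5 -82.3]
```

```bash
cat >> h.py <<'E'
from scipy.spatial.transform import Rotation as Ro
def tgt(psi):
    # tool z down, tool y at world angle psi(rad)
    y=np.array([np.cos(psi),np.sin(psi),0]); z=np.array([0,0,-1.]); x=np.cross(y,z)
    return Ro.from_matrix(np.c_[x,y,z])
def plan(pos,psi,cmdpos=None,cmdrot=None):
    s=robot.sense(); p=s["eef_pos"] if cmdpos is None else np.array(cmdpos,float); R=Ro.from_rotvec(s["ee_rot"]) if cmdrot is None else cmdrot
    sh=R.inv().apply(np.array(pos)-p); d=(R.inv()*tgt(psi)).as_rotvec()
    print("tool pos",p.round(1),"yaw",yaw().round(4),"shift frac",(sh/200).round(4),"turn frac",(d/2/np.pi).round(4),"dist",np.linalg.norm(sh).round(1),"deg",np.degrees(np.linalg.norm(d)).round(2))
def yaw():
    M=Ro.from_rotvec(robot.sense()["ee_rot"]).as_matrix(); return np.arctan2(M[1,1],M[0,1])
E
python3 - <<'E'
from h import *
print(np.degrees(yaw()), Ro.from_rotvec(robot.sense()["ee_rot"]).as_matrix().round(3))
c=imaging.calibration("wrist")["camera_from_world"]; print(-c[:3,:3].T@c[:3,3], c[2,:3])
for d in (-19.1,160.9): plan((512,206,230),np.radians(d))
E
```

```text
69.44472377456884 [[-0.936  0.351 -0.   ]
 [ 0.351  0.936 -0.001]
 [ 0.    -0.001 -1.   ]]
[110.60819112 518.70804399 372.88938248] [-0.28800712  0.10830945  0.95148356]
tool pos [184.2 491.3 230.9] yaw 1.212 shift frac [-2.0356 -0.7601  0.0048] turn frac [-1.00e-04  1.00e-04  2.46e-01] dist 434.6 deg 88.54
tool pos [184.2 491.3 230.9] yaw 1.212 shift frac [-2.0356 -0.7601  0.0048] turn frac [-1.00e-04 -1.00e-04 -2.54e-01] dist 434.6 deg 91.46
```

Emit:
{"api": "apply_moves", "payload": {"series": [-1,-0.4,0,0,0,0.12,-1,-0.4,0,0,0,0.12,-1,-0.4,0,0,0,0.12,-1,-0.4,0,0,0,0.12,-1,-0.4,0,0,0,0.12,-1,-0.4,0,0,0,0.12]}}

```text
t: 0.65
eef_pos: [347.3, 342.8, 231.2]
ee_rot: [1.667, 2.661, -0.001]
wrist_force: [-0.9, 0.1, 0.1]
grip_width: 85.4
```

```bash
python3 - <<'E'
from h import *
plan((512,206,200),np.radians(-19.1))
E
```

```text
tool pos [347.3 342.8 231.2] yaw 0.4516 shift frac [-0.9746  0.4425  0.1579] turn frac [0.0002 0.0002 0.1249] dist 216.4 deg 44.98
```

Emit:
{"api": "apply_moves", "payload": {"series": [-0.97,0.44,0.15,0,0,0.125,-0.97,0.44,0.15,0,0,0.125,-0.97,0.44,0.15,0,0,0.125,-0.97,0.44,0.15,0,0,0.125,-0.97,0.44,0.15,0,0,0.125,-0.97,0.44,0.15,0,0,0.125,-0.97,0.44,0.15,0,0,0.125,-0.97,0.44,0.15,0,0,0.125]}}

```text
t: 1.32
eef_pos: [509.1, 211.0, 200.6]
ee_rot: [-2.553, -1.83, 0.002]
wrist_force: [-0.4, -0.0, 0.8]
grip_width: 85.4
```

```bash
python3 - <<'E'
from h import *
print(robot.sense()["eef_pos"],np.degrees(yaw()),robot.sense()["joint_pos"].round(2))
np.save("c1.npy",imaging.calibration("wrist"),allow_pickle=True)
cv2.imwrite("pics/w1.png",imaging.get_image("wrist"))
E
```

```text
[509.09623847 211.04365433 200.59852755] -18.731450124754993 [ 0.26  0.36 -0.14  1.08  0.    2.16]
```

View pics/w1.png

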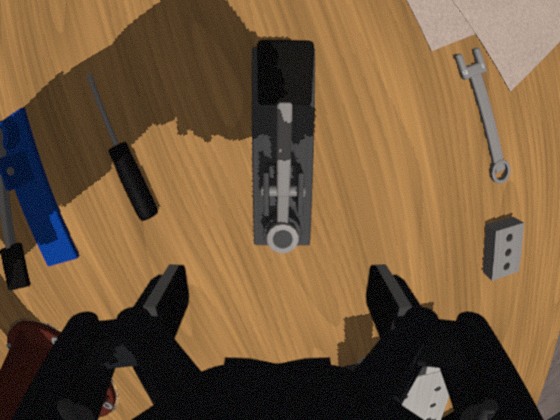

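```bash
python3 - <<'E'
from h import *
c=np.load("c1.npy",allow_pickle=True).item()
im=cv2.imread("pics/w1.png"); crop(cv2.convertScaleAbs(im,alpha=1.8),230,30,340,260,2.6,"pics/cw1.png")
S=onz("wrist",(283,237.5),48,c); print("saddle",S)
L=[onz("wrist",p,10,c) for p in [(253.5,243),(254,150),(311.5,243),(314,150)]]
for p in L: print(p.round(1))
for a,b in((0,1),(2,3)): 
    d=L[a]-L[b]; print(np.degrees(np.arctan2(d[1],d[0])))
print(np.linalg.norm(L[0]-L[2]))
E
```

```text
saddle [499.18958501 162.54122734  48.        ]
[461.  150.8  10. ]
[497.  248.7  10. ]
[522.8 129.9  10. ]
[555.6 229.1  10. ]
-110.1741433899753
-108.32069607194843
65.23692104488873
```

View pics/cw1.png

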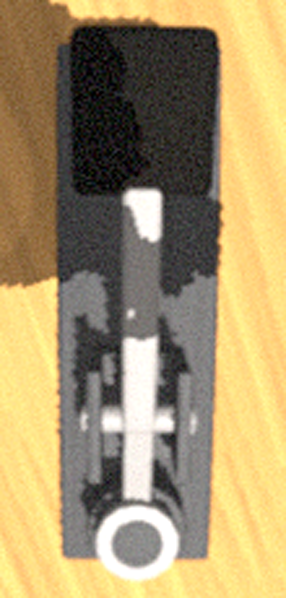

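```bash
python3 - <<'E'
from h import *
plan((514,208,26),np.radians(-19.1))
E
```

```text
tool pos [508.7 211.6 200.9] yaw -0.3231 shift frac [-0.0083  0.0315  0.8745] turn frac [-0.0001  0.0001  0.0016] dist 175.0 deg 0.59
```

Emit:
{"api": "apply_moves", "payload": {"series": [-0.008,0.03,0.2,0,0,0.0016,-0.008,0.03,0.4,0,0,0.0016,-0.008,0.03,0.55,0,0,0.0016,-0.008,0.03,0.7,0,0,0.0016,-0.008,0.03,0.8,0,0,0.0016,-0.008,0.03,0.874,0,0,0.0016,-0.008,0.03,0.874,0,0,0.0016,-0.008,0.03,0.874,0,0,0.0016], "jaw": 1}}

```text
t: 2.03
eef_pos: [513.1, 208.9, 26.4]
ee_rot: [-2.557, -1.824, 0.002]
wrist_force: [-0.1, -0.3, 0.4]
grip_width: 85.3
```

```bash
python3 - <<'E'
from h import *
plan((514,208,26),np.radians(-19.1))
np.save("c2.npy",imaging.calibration("wrist"),allow_pickle=True)
cv2.imwrite("pics/w2.png",imaging.get_image("wrist"))
s=imaging.get_image("side"); crop(s,200,120,340,260,4,"pics/s2.png")
E
```

```text
tool pos [513.1 208.9  26.4] yaw -0.3313 shift frac [-0.0029  0.0056  0.0018] turn frac [-0.0002  0.0001  0.0003] dist 1.3 deg 0.14
```

View pics/w2.png

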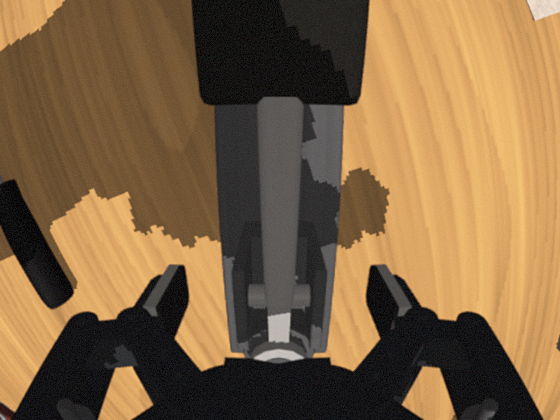

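View pics/s2.png

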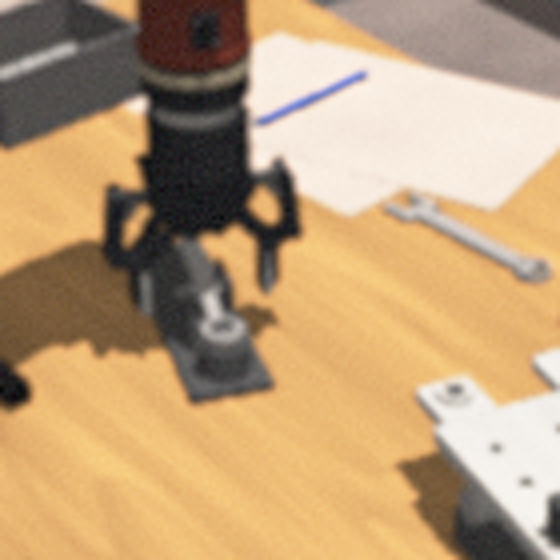

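```bash
python3 - <<'E'
from h import *
c=np.load("c2.npy",allow_pickle=True).item()
p=robot.sense()["eef_pos"]; print(proj("wrist",[p[0],p[1],50],c), onz("wrist",(280,296),55,c))
E
```

```text
[278.53478232 294.43298832] [515.99409409 211.30444843  55.        ]
```

Emit:
{"api": "apply_moves", "payload": {"series": [0,0,0,0,0,0,0,0,0,0,0,0,0,0,0,0,0,0,0,0,0,0,0,0,0,0,0,0,0,0,0,0,0,0,0,0,0,0,0,0,0,0,0,0,0,0,0,0], "jaw": -1}}

```text
t: 2.8
eef_pos: [514.1, 208.8, 27.1]
ee_rot: [2.559, 1.822, 0.001]
wrist_force: [-1.9, 0.7, 6.2]
grip_width: 35.0
```

```bash
python3 - <<'E'
from h import *
print(robot.sense()["eef_pos"],robot.sense()["wrist_force"],robot.sense()["grip_width"],np.degrees(yaw()))
np.save("c3.npy",imaging.calibration("wrist"),allow_pickle=True)
cv2.imwrite("pics/w3.png",imaging.get_image("wrist"))
E
```

```text
[514.11542732 208.76800592  27.13929572] [-1.94549125  0.69136378  6.19447287] 35.02979784970689 -19.091087325098016
```

View pics/w3.png

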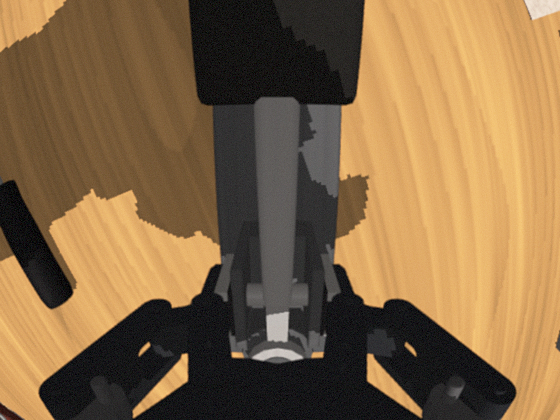

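```bash
python3 - <<'E'
from h import *
t=cv2.imread("pics/top0.png"); s=cv2.imread("pics/side0.png")
a=cv2.resize(cv2.convertScaleAbs(t[160:190,276:312],alpha=1.5),None,fx=11,fy=11,interpolation=cv2.INTER_CUBIC)
b=cv2.resize(cv2.convertScaleAbs(s[200:235,298:334],alpha=0.9),None,fx=11,fy=11,interpolation=cv2.INTER_CUBIC)
h=max(a.shape[0],b.shape[0]); o=np.zeros((h,a.shape[1]+b.shape[1],3),np.uint8); o[:a.shape[0],:a.shape[1]]=a;o[:b.shape[0],a.shape[1]:]=b
cv2.imwrite("pics/boss.png",o); print(a.shape)
E
```

```text
(330, 396, 3)
```

View pics/boss.png

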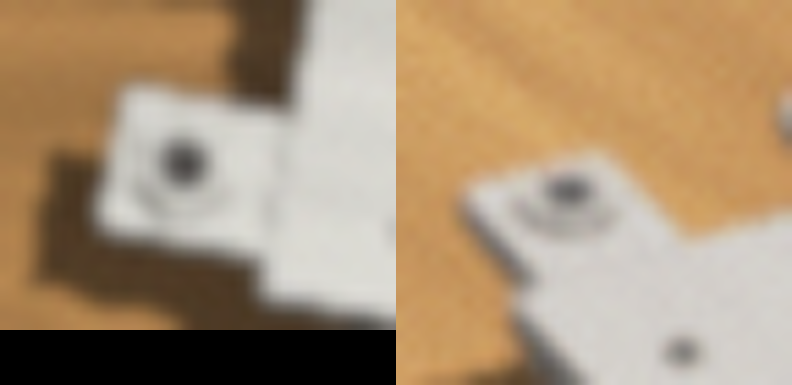

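```bash
python3 - <<'E'
from h import *
def tri(a,b):
    A=np.zeros((3,3));r=np.zeros(3)
    for n,u in(("top",a),("side",b)):
        o,d=ray(n,u);d/=np.linalg.norm(d);M=np.eye(3)-np.outer(d,d);A+=M;r+=M@o
    return np.linalg.solve(A,r)
for nm,a,b,z in(("boss",(292.2,174.4),(313.4,216.8),79),("saddle",(225.5,195.2),(255.4,200.9),48)):
    print(nm,onz("top",a,z),onz("side",b,z),tri(a,b))
E
```

```text
boss [550.75865707 -36.89769227  79.        ] [549.40282603 -39.32555932  79.        ] [551.26030722 -37.03371791  76.92117165]
saddle [496.10207659 161.14574815  48.        ] [495.98984486 159.12460415  48.        ] [496.71120155 161.08201372  46.63679657]
```

```bash
python3 - <<'E'
from h import *
plan((576,81,42),np.radians(-11.7))
E
```

```text
tool pos [514.1 208.8  27.1] yaw -0.3332 shift frac [-0.5024  0.5012 -0.0744] turn frac [ 0.0001 -0.0001 -0.0205] dist 142.7 deg 7.39
```

Emit:
{"api": "apply_moves", "payload": {"series": [0,0,-0.04,0,0,0,0,0,-0.075,0,0,0,-0.1,0.1,-0.075,0,0,-0.004,-0.2,0.2,-0.075,0,0,-0.01,-0.3,0.3,-0.075,0,0,-0.015,-0.4,0.4,-0.075,0,0,-0.02,-0.5,0.5,-0.075,0,0,-0.0205,-0.5,0.5,-0.075,0,0,-0.0205]}}

```text
t: 3.52
eef_pos: [578.3, 76.5, 41.8]
ee_rot: [2.438, 1.976, -0.0]
wrist_force: [0.8, -0.5, -9.5]
grip_width: 35.2
```

Emit:
{"api": "apply_moves", "payload": {"series": [0,0,0,0,0,0,0,0,0,0,0,0,0,0,0,0,0,0]}}

```text
t: 3.77
eef_pos: [574.8, 82.0, 41.3]
ee_rot: [-2.435, -1.983, 0.001]
wrist_force: [0.6, 0.4, -9.8]
grip_width: 35.3
```

```bash
python3 - <<'E'
from h import *
plan((576,81,42),np.radians(-11.7))
np.save("c4.npy",imaging.calibration("wrist"),allow_pickle=True)
cv2.imwrite("pics/w4.png",imaging.get_image("wrist"))
s=imaging.get_image("side");t=imaging.get_image("top")
cv2.imwrite("pics/s4.png",s);cv2.imwrite("pics/t4.png",t)
a=cv2.resize(s[150:260,240:340],None,fx=5,fy=5,interpolation=cv2.INTER_CUBIC)
cv2.imwrite("pics/s4c.png",a)
b=cv2.resize(cv2.convertScaleAbs(t[135:205,220:330],alpha=1.5),None,fx=6,fy=6,interpolation=cv2.INTER_CUBIC)
cv2.imwrite("pics/t4c.png",b)
E
```

```text
tool pos [574.8  82.   41.3] yaw -0.2041 shift frac [-0.0037  0.0067 -0.0033] turn frac [-0.0002  0.      0.    ] dist 1.7 deg 0.07
```

View pics/s4c.png

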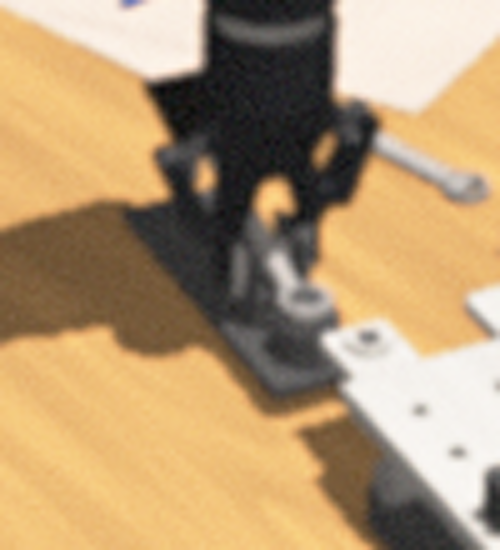

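View pics/t4c.png

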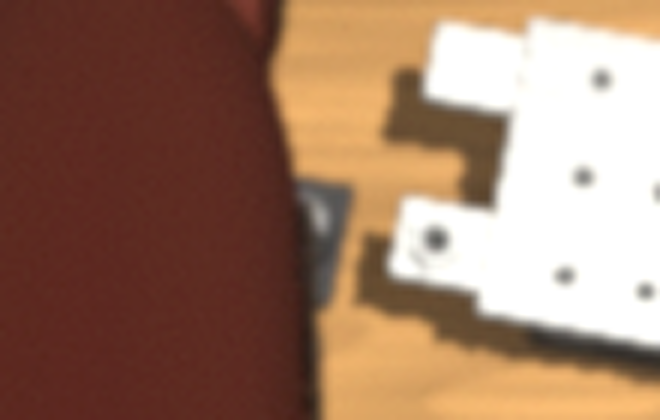

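View pics/w4.png

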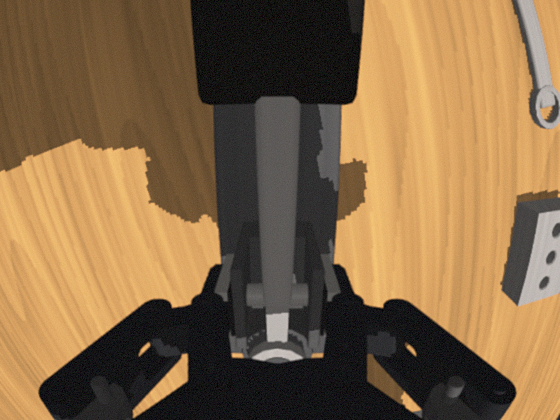

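```bash
python3 - <<'E'
from h import *
S=onz("side",(301.2,209.2),62.2); B=onz("side",(313.6,217),79); print(S,B)
T=robot.sense()["eef_pos"]; d=np.array([-.203,-.979]); y=np.array([.979,-.203])
r=(S-T)[:2]; print("saddle-TCP side",r@d,r@y, "boss-saddle",(B-S)[:2]@d,(B-S)[:2]@y)
a=onz("top",(278.3,165.3),24.2);b=onz("top",(274.7,185.9),24.2); print(a,b,np.linalg.norm(a-b)); m=(a+b)/2; 
r=(m-T)[:2]; print("front-TCP top (75 exp)",r@d,r@y, np.degrees(np.arctan2((a-b)[1],(a-b)[0])))
Bt=onz("top",(435.5/6-.5+220,240.5/6-.5+135),79); print(Bt,"boss-front",(Bt-m)[:2]@d,(Bt-m)[:2]@y)
E
```

```text
[561.90058053  28.16702094  62.2       ] [549.22913653 -40.37102332  79.        ]
saddle-TCP side 55.58662247284726 -2.1064510457878196 boss-saddle 69.67104846781768 1.5078793081518178
[590.4192284    3.13414543  24.2       ] [526.6382566  14.7587632  24.2      ] 64.83165971585345
front-TCP top (75 exp) 75.08804032564638 -1.5057054501993434 -10.329260006768411
[550.21870019 -36.54952023  79.        ] boss-front 46.22749766538598 1.1001514152716627
```

Emit:
{"api": "apply_moves", "payload": {"series": [0,0.0065,0.03,0,0,0,0,0.0065,0.0525,0,0,0,-0.06,0.0065,0.0525,0,0,0,-0.13,0.0065,0.0525,0,0,0,-0.2,0.0065,0.0525,0,0,0,-0.27,0.0065,0.0525,0,0,0,-0.32,0.0065,0.0525,0,0,0,-0.3525,0.0065,0.0525,0,0,0]}}

```text
t: 4.58
eef_pos: [562.3, 10.0, 31.2]
ee_rot: [2.438, 1.98, -0.0]
wrist_force: [-0.6, 0.8, -9.0]
grip_width: 35.0
```

Emit:
{"api": "apply_moves", "payload": {"series": [0,0,0,0,0,0,0,0,0,0,0,0,0,0,0,0,0,0]}}

```text
t: 4.83
eef_pos: [562.8, 12.4, 31.1]
ee_rot: [-2.437, -1.983, -0.001]
wrist_force: [-0.2, -0.5, -9.7]
grip_width: 35.1
```

```bash
python3 - <<'E'
from h import *
T0=np.array([574.8,82.0,41.3]); p=robot.sense()["eef_pos"]; d=np.array([-.203,-.979]); y=np.array([.979,-.203])
print(p,(p-T0)[:2]@d,(p-T0)[:2]@y,np.degrees(yaw()),robot.sense()["wrist_force"])
s=imaging.get_image("side");t=imaging.get_image("top")
cv2.imwrite("pics/s5.png",s);cv2.imwrite("pics/t5.png",t)
a=cv2.resize(s[150:270,240:360],None,fx=5,fy=5,interpolation=cv2.INTER_CUBIC)
cv2.imwrite("pics/s5c.png",a)
E
```

```text
[562.823638    12.36222126  31.10325012] 70.60658687533558 2.4116106911083897 -11.722653405490227 [-0.16931498 -0.4634557  -9.68143143]
```

View pics/s5c.png

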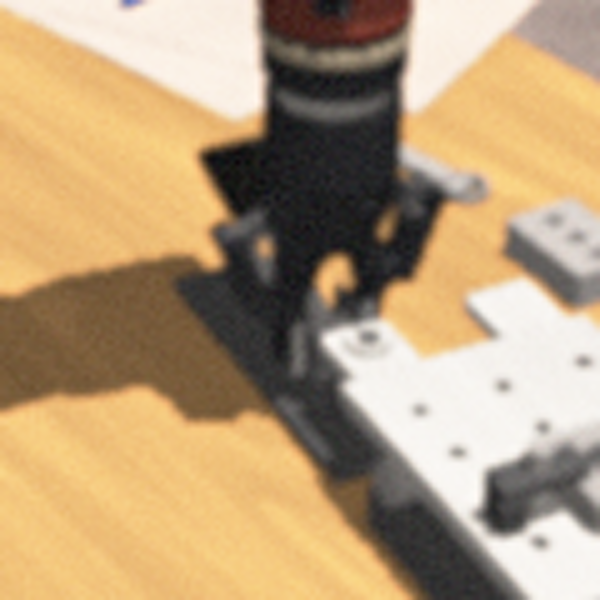

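Emit:
{"api": "apply_moves", "payload": {"series": [0,-0.004,0.01,0,0,0,0,-0.004,0.02,0,0,0,0,-0.004,0.0205,0,0,0,0,-0.004,0.0205,0,0,0]}}

```text
t: 5.27
eef_pos: [562.0, 12.6, 27.2]
ee_rot: [-2.436, -1.983, -0.001]
wrist_force: [-1.8, 0.6, -1.9]
grip_width: 35.3
```

Emit:
{"api": "apply_moves", "payload": {"series": [0,0,0.001,0,0,0,0,0,0.001,0,0,0,0,0,0.001,0,0,0,0,0,0.001,0,0,0,0,0,0.001,0,0,0,0,0,0.001,0,0,0], "jaw": 1}}

```text
t: 5.77
eef_pos: [562.0, 12.2, 26.8]
ee_rot: [2.437, 1.983, 0.0]
wrist_force: [-0.2, -0.1, -0.0]
grip_width: 85.7
```

Emit:
{"api": "apply_moves", "payload": {"series": [0,0,-0.1,0,0,0,0,0,-0.3,0,0,0,0,0,-0.5,0,0,0,0,0,-0.7,0,0,0,0.2,0,-0.7,0,0,0,0.4,0,-0.7,0,0,0,0.55,0,-0.7,0,0,0,0.55,0,-0.7,0,0,0]}}

```text
t: 6.43
eef_pos: [585.0, 124.7, 167.0]
ee_rot: [-2.433, -1.987, -0.004]
wrist_force: [-0.3, -0.5, 0.0]
grip_width: 85.5
```

```bash
python3 - <<'E'
from h import *
print(robot.sense()["eef_pos"])
np.save("c6.npy",imaging.calibration("wrist"),allow_pickle=True)
w=imaging.get_image("wrist");cv2.imwrite("pics/w6.png",w)
s=imaging.get_image("side");t=imaging.get_image("top")
cv2.imwrite("pics/s6.png",s);cv2.imwrite("pics/t6.png",t)
a=cv2.resize(s[150:270,240:360],None,fx=5,fy=5,interpolation=cv2.INTER_CUBIC)
cv2.imwrite("pics/s6c.png",a)
b=cv2.resize(cv2.convertScaleAbs(t[135:205,220:330],alpha=1.5),None,fx=6,fy=6,interpolation=cv2.INTER_CUBIC)
cv2.imwrite("pics/t6c.png",b)
E
```

```text
[584.9960884  124.6809726  167.02527731]
```

View pics/w6.png

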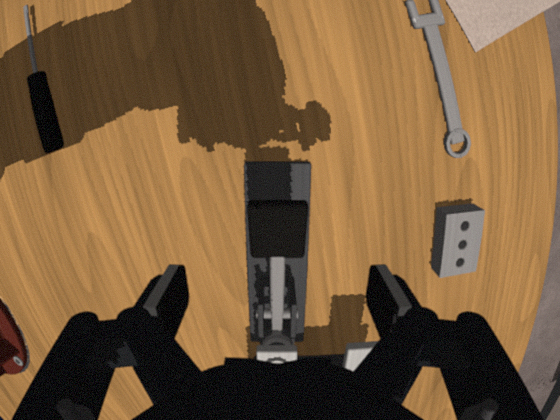

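View pics/s6c.png

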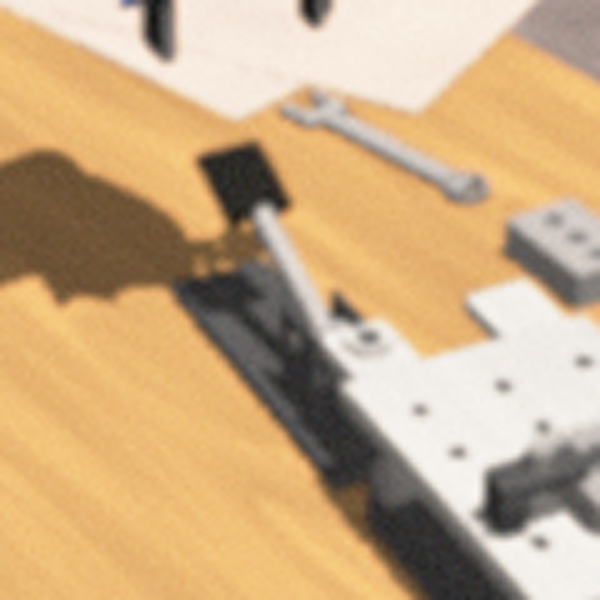

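View pics/t6c.png

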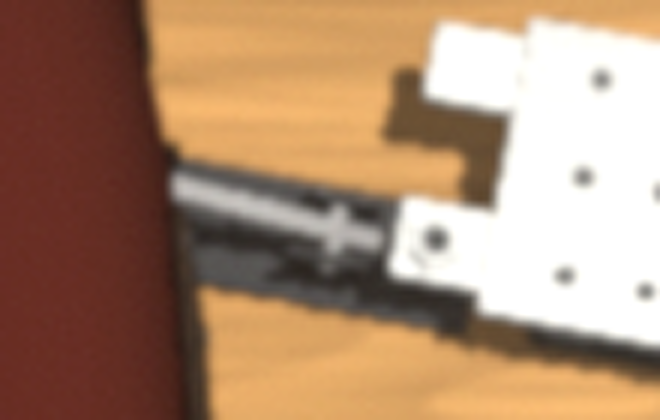

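```bash
python3 - <<'E'
from h import *
c=np.load("c6.npy",allow_pickle=True).item()
d=np.array([-.203,-.979]); y=np.array([.979,-.203])
pin=onz("top",(337.5/6-.5+220,232.5/6-.5+135),54); B=onz("top",(435.5/6-.5+220,240.5/6-.5+135),79); print(pin,B,(B-pin)[:2]@d,(B-pin)[:2]@y)
# base edges in top: upper (300,176)?,(300,? ) 
a=onz("wrist",(247,162.5),10,c);b=onz("wrist",(311,162.5),10,c);m=(a+b)/2;print(a,b,np.linalg.norm(a-b),np.degrees(np.arctan2(*(b-a)[[1,0]])))
B0=np.array([550,-38.]); print("boss-back(190)",(B0-m[:2])@d,(B0-m[:2])@y)
e=[onz("wrist",u,95,c) for u in[(250,201),(308,201),(250,255),(306,257)]]; print([x.round(1) for x in e],np.mean(e,0))
E
```

```text
[559.72275704  11.0931178   54.        ] [550.21870019 -36.54952023  79.        ] 48.57146616723361 0.36698387124256726
[563.03517272 154.89780496  10.        ] [621.67579082 143.06036917  10.        ] 59.82346510696257 -11.41259291397893
boss-back(190) 191.6506890370935 -3.5092619780649414
[array([570. , 141.5,  95. ]), array([609.2, 133.5,  95. ]), array([560.5, 101.1,  95. ]), array([600.6,  91.3,  95. ])] [585.07318508 116.86651555  95.        ]
```

```bash
python3 - <<'E'
from h import *
plan((583.5,115.3,108),np.radians(-11.7))
E
```

```text
tool pos [584.  120.  166.5] yaw -0.2038 shift frac [-0.0232  0.0024  0.2924] turn frac [-0.0001  0.0001  0.0001] dist 58.7 deg 0.04
```

Emit:
{"api": "apply_moves", "payload": {"series": [-0.023,0.002,0.1,0,0,0,-0.023,0.002,0.2,0,0,0,-0.023,0.002,0.27,0,0,0,-0.023,0.002,0.29,0,0,0,-0.023,0.002,0.29,0,0,0,-0.023,0.002,0.29,0,0,0,-0.023,0.002,0.29,0,0,0,-0.023,0.002,0.29,0,0,0], "jaw": -1}}

```text
t: 7.25
eef_pos: [584.4, 115.2, 109.8]
ee_rot: [2.436, 1.982, 0.002]
wrist_force: [-0.7, 0.2, 0.0]
grip_width: 0.1
```

```bash
python3 - <<'E'
from h import *
print(robot.sense()["eef_pos"],robot.sense()["grip_width"])
w=imaging.get_image("wrist");cv2.imwrite("pics/w7.png",w)
s=imaging.get_image("side")
cv2.imwrite("pics/s7c.png",cv2.resize(s[130:270,220:380],None,fx=4,fy=4,interpolation=cv2.INTER_CUBIC))
E
```

```text
[584.42392578 115.17557936 109.77711774] 0.13825203112587525
```

View pics/w7.png

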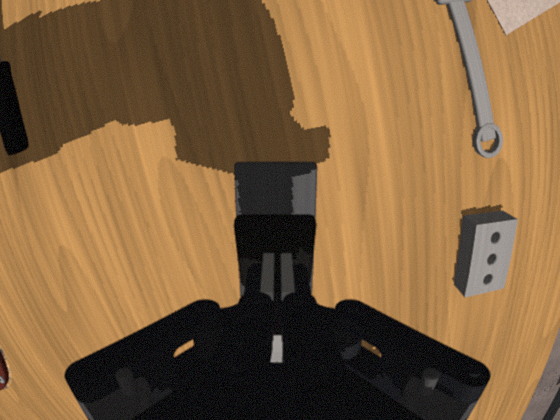

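View pics/s7c.png

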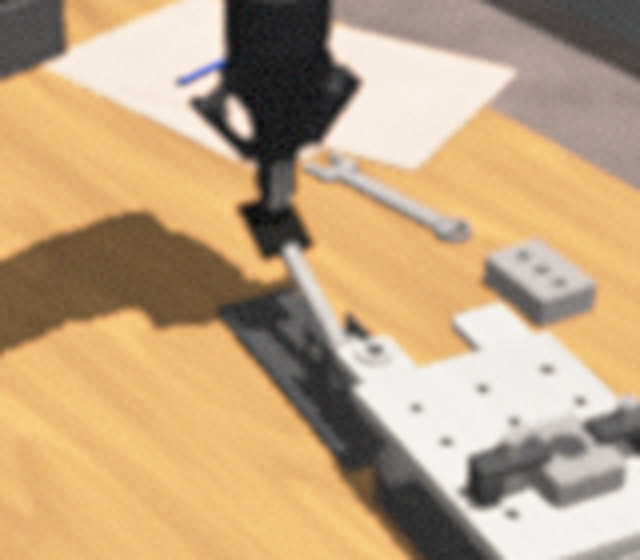

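Emit:
{"api": "apply_moves", "payload": {"series": [0,0,0.05,0,0,0,0.01,0,0.1,0,0,0,0.02,0,0.15,0,0,0,0.03,0,0.2,0,0,0,0.035,0,0.25,0,0,0,0.035,0,0.29,0,0,0,0.035,0,0.32,0,0,0,0.035,0,0.32,0,0,0]}}

```text
t: 8.02
eef_pos: [585.8, 122.8, 43.7]
ee_rot: [2.436, 1.983, 0.002]
wrist_force: [1.1, 1.4, 10.8]
grip_width: 0.1
```

```bash
python3 - <<'E'
from h import *
print(robot.sense()["eef_pos"],robot.sense()["wrist_force"])
s=imaging.get_image("side")
cv2.imwrite("pics/s8c.png",cv2.resize(s[130:270,220:380],None,fx=4,fy=4,interpolation=cv2.INTER_CUBIC))
E
```

```text
[585.8067207  122.79623822  43.67482335] [ 1.10417969  1.42376683 10.83676497]
```

View pics/s8c.png

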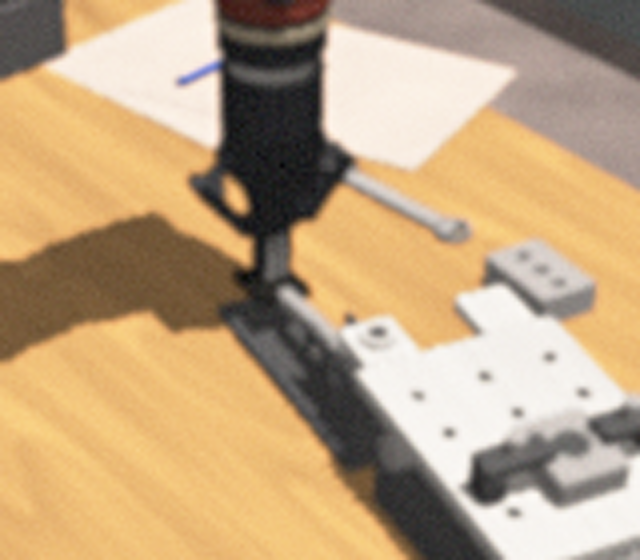

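Emit:
{"api": "apply_moves", "payload": {"series": [0,0,0.015,0,0,0,0,0,0.03,0,0,0,0,0,0.045,0,0,0,-0.002,0,0.055,0,0,0,-0.002,0,0.055,0,0,0]}}

```text
t: 8.48
eef_pos: [585.8, 121.9, 34.1]
ee_rot: [2.436, 1.982, 0.002]
wrist_force: [-2.2, -0.3, 17.9]
grip_width: -0.2
```

Emit:
{"api": "apply_moves", "payload": {"series": [0,0,0.006,0,0,0,0,0,0.008,0,0,0,0,0,0.008,0,0,0]}}

```text
t: 8.73
eef_pos: [585.8, 121.9, 33.5]
ee_rot: [2.435, 1.982, 0.002]
wrist_force: [-5.0, -2.0, 28.0]
grip_width: -0.2
```

```bash
python3 - <<'E'
from h import *
s=imaging.get_image("side");t=imaging.get_image("top");cv2.imwrite("pics/t9.png",t);cv2.imwrite("pics/s9.png",s)
print(robot.sense()["eef_pos"],robot.sense()["wrist_force"])
cv2.imwrite("pics/s9c.png",cv2.resize(s[130:270,220:380],None,fx=4,fy=4,interpolation=cv2.INTER_CUBIC))
E
```

```text
[585.83530757 121.8907315   33.54098586] [-5.25693327 -1.31284615 26.99936828]
```

View pics/s9c.png

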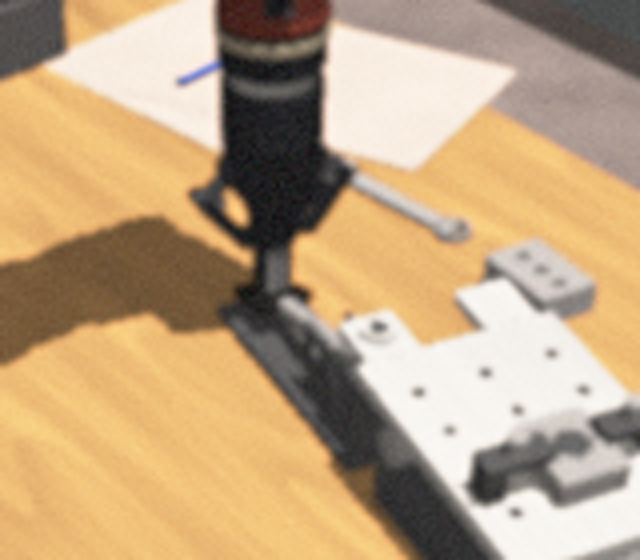

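Emit:
{"api": "apply_moves", "payload": {"series": [0,0,-0.03,0,0,0,0,0,-0.07,0,0,0,0,0,-0.11,0,0,0,-0.005,0,-0.15,0,0,0,-0.01,0,-0.19,0,0,0,-0.02,0,-0.23,0,0,0,-0.025,0,-0.27,0,0,0,-0.03,0,-0.31,0,0,0]}}

```text
t: 9.5
eef_pos: [583.2, 115.8, 93.5]
ee_rot: [-2.436, -1.983, 0.002]
wrist_force: [-0.1, -0.6, 0.8]
grip_width: 0.1
```

Emit:
{"api": "apply_moves", "payload": {"series": [0,0,-0.03,0,0,0,0,0,-0.06,0,0,0,0,0,-0.1,0,0,0,0,0,-0.1,0,0,0,0,0,-0.1,0,0,0,0,0,-0.1,0,0,0]}}

```text
t: 10.0
eef_pos: [583.6, 116.0, 113.8]
ee_rot: [-2.436, -1.983, 0.001]
wrist_force: [0.8, 0.6, 0.2]
grip_width: -0.0
```

```bash
python3 - <<'E'
from h import *
s=imaging.get_image("side");t=imaging.get_image("top");cv2.imwrite("pics/t10.png",t);cv2.imwrite("pics/s10.png",s)
w=imaging.get_image("wrist");cv2.imwrite("pics/w10.png",w)
print(robot.sense()["eef_pos"],robot.sense()["wrist_force"])
cv2.imwrite("pics/s10c.png",cv2.resize(s[130:270,220:380],None,fx=4,fy=4,interpolation=cv2.INTER_CUBIC))
b=cv2.resize(cv2.convertScaleAbs(t[135:205,220:330],alpha=1.5),None,fx=6,fy=6,interpolation=cv2.INTER_CUBIC)
cv2.imwrite("pics/t10c.png",b)
E
```

```text
[583.53158402 115.89330079 113.66983787] [-0.14619418 -0.25795953 -0.64798689]
```

View pics/s10c.png

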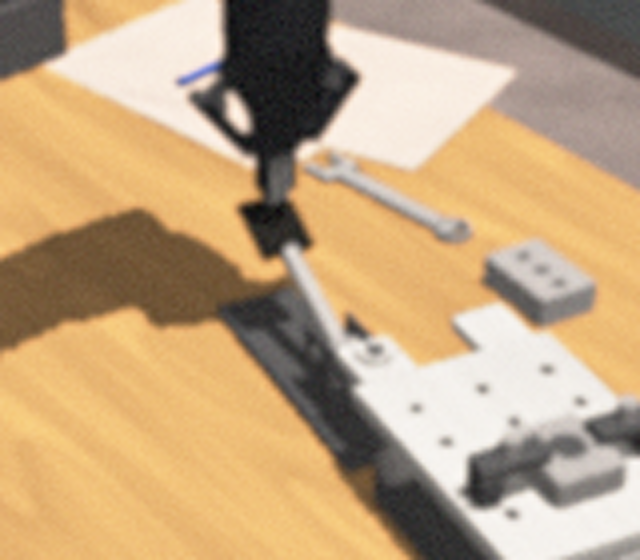

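View pics/t10c.png

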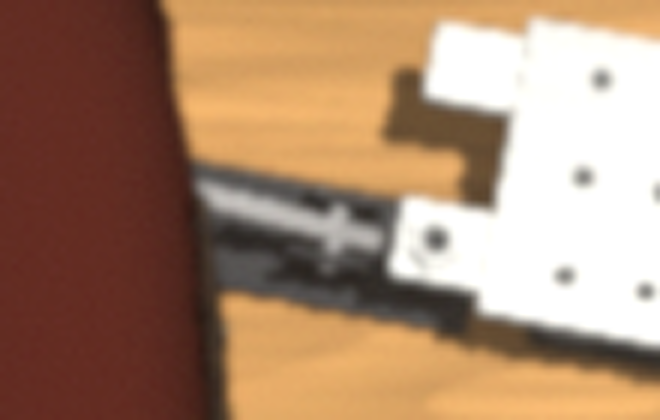

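View pics/w10.png

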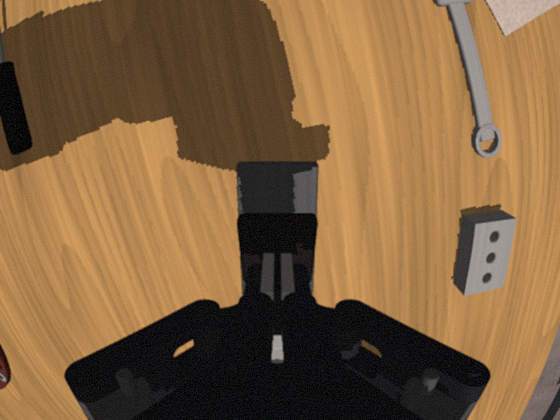

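Emit:
{"api": "apply_moves", "payload": {"series": [0,0,0.07,0,0,0,0.005,0,0.13,0,0,0,0.015,0,0.18,0,0,0,0.025,0,0.23,0,0,0,0.03,0,0.28,0,0,0,0.033,0,0.32,0,0,0,0.033,0,0.35,0,0,0,0.033,0,0.37,0,0,0]}}

```text
t: 10.82
eef_pos: [585.6, 122.0, 40.2]
ee_rot: [2.436, 1.982, -0.0]
wrist_force: [-2.1, -3.5, 12.2]
grip_width: -0.2
```

Emit:
{"api": "apply_moves", "payload": {"series": [0,0,0.01,0,0,0,0,0,0.02,0,0,0,0,0,0.03,0,0,0,0,0,0.035,0,0,0,0,0,0.035,0,0,0]}}

```text
t: 11.23
eef_pos: [585.5, 121.4, 34.3]
ee_rot: [2.436, 1.981, -0.001]
wrist_force: [-5.3, -5.0, 19.9]
grip_width: 0.1
```

Emit:
{"api": "apply_moves", "payload": {"series": [-0.003,0,0.004,0,0,0,-0.003,0,0.008,0,0,0,-0.003,0,0.008,0,0,0,-0.003,0,0.008,0,0,0,-0.003,0,0.008,0,0,0,-0.003,0,0.008,0,0,0]}}

```text
t: 11.73
eef_pos: [585.6, 121.3, 33.7]
ee_rot: [2.435, 1.981, 0.001]
wrist_force: [-7.3, -3.3, 27.0]
grip_width: -0.2
```

```bash
python3 - <<'E'
from h import *
s=imaging.get_image("side");t=imaging.get_image("top")
print(robot.sense()["eef_pos"],robot.sense()["wrist_force"])
s9=cv2.imread("pics/s9.png");s10=cv2.imread("pics/s10.png")
cr=lambda i:cv2.resize(i[190:270,290:380],None,fx=4,fy=4,interpolation=cv2.INTER_CUBIC)
cv2.imwrite("pics/s11c.png",np.hstack([cr(s9),cr(s)]))
b=cv2.resize(cv2.convertScaleAbs(t[135:205,220:330],alpha=1.5),None,fx=6,fy=6,interpolation=cv2.INTER_CUBIC)
cv2.imwrite("pics/t11c.png",b)
E
```

```text
[585.53559962 121.29580134  33.64457888] [-7.11675595 -3.2663782  27.23733896]
```

View pics/s11c.png

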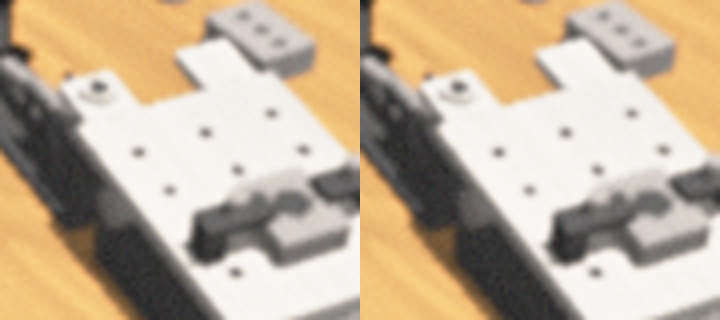

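View pics/t11c.png

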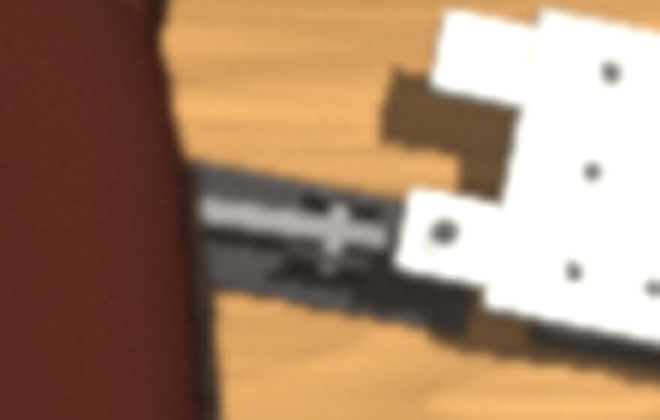

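```bash
python3 -c "
from rig import hand_in
print(hand_in())"
```

```text
the job is handed in; nothing more can be done
None
```

I gripped the dark jack, not the blue look-alike, and set its saddle under the lug with the round boss. I pumped the handle fully down, let it come fully back up so the plate settled, then pressed it down again. The job was handed in at about 11.8 s, holding that last press.

**Hold at hand-in:**
- The TCP was at z = 33.6 mm with 27 N upward force, against an expected pad height of 34 mm at the stop.
- There was also about 8 N of sideways force on the tool.

**Plate:** the side view showed it at the same raised height in both presses, and back down in between. The top view shows the lug raised above the jack.

**Saddle position:**
- The pivot-to-boss distance in the top view came out at 48.6 mm, where 50 mm is ideal, with 0.4 mm sideways.
- The wrist camera, checked against the fixed-camera boss position, disagreed by 1.7 mm lengthwise and 3.5 mm sideways. I put that down to calibration offset, because the wrist camera had already read the saddle about 3 mm off.
- I saw no shift of the jack between presses.

**Other tools:** I touched none of them. The ones I could see in later pictures looked undisturbed, but I made no position check of each one.

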